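# Take the long sole pattern off its keeper peg

## Robot

A 6-joint arm with a two-finger parallel gripper is mounted at the origin on the work surface; the furniture and walls round the work are solid. World frame = base frame: x ahead of the robot, y to its left, z up, the work surface at z = 0. Lengths are in m, angles in degrees, forces in N, time in s.
With the tool pointing down it reaches from about 0.4 to 0.925 m from the base axis. Payload 3.4 kg.
Tool frame: the origin (TCP) lies between the finger pads; the fingertips stand robot.tips_ahead ahead of it and the grasp point (between the pads) lies 8 mm behind it (robot.tips_ahead is the distance from the TCP to the fingertips, in m); z points along the fingers, y is the line along which they close (so a half turn about z gives the same grasp; the last joint's range is limited). The gripper opens to 85 mm and grips with 20 to 120 N. Pads are 22 mm wide; open, the fingers measure 114 mm over their backs; the gripper's body (76 mm by 85 mm) begins 54 mm behind the grasp point. The pads swing forward as they close: fully open they stand 13 mm farther back than shut.
Start: joints at [-70.159, 17.578, 86.31, -0, 76.112, -4.211], TCP at [0.234, -0.525, 0.242] pointing down, gripper open.
Joint ranges: [-179.03, 179.03], [-60, 130.46], [8.19, 133.38], [-81.62, 261.62], [5.75, 156.47], [-153.77, 153.77]. Speed limits (degrees/s): [147.25, 147.25, 180, 180, 180, 180].

## Interface

Orientations are given as [roll, pitch, yaw] about the fixed x, y, z axes, in that order (R = Rz(yaw) Ry(pitch) Rx(roll)).
In Python, from rig import robot gives the robot as it stands.
- The arm moves only by the shell command python3 -m handwheel 'ROWS' [FORCE]. ROWS is text: rows parted by semicolons, each of 7 numbers parted by spaces: the turn, a rotation vector about the tool's x, y, z in rad, then the shift along the tool's x, y, z in cm, then the finger opening in cm, from 0 to 8.54. A call has 1 to 12 rows; each row is the pose to reach, as a shift and turn from the pose commanded when the call began, along the tool's axes at that moment; what a row does not reach only later rows make up. A row lasts 1/12 s, in which the tool goes at most 41.7 mm and 7.16 degrees, less where a joint would pass 70% of its speed; a pose out of reach is approached as far as the arm can. A call with a gripper value outside its range is refused whole. The fingers move at their own pace and stop on an object; FORCE is the grip in N (left out, the last holds). Time passes only in rows, so rows that repeat a pose let the fingers close. It gives the time, the measured TCP pose, the force, the opening and the grip force at its end, in the units of the state.
- robot.observe(): the state, without advancing time (a new reading comes with each control period).
- robot.snapshot(name): name is "side" or "top" or "wrist"; returns a dict with "color" (384x512x3 uint8, blue, green, red), "fx", "fy", "cx", "cy" (pixels), "R" (3x3) and "t" (3): a world point X has camera coordinates R X + t. Camera axes: x right, y down, z forward; pixel columns grow to the right and rows downward; lengths in m; the calibration is good to about 2 mm. A picture is of the moment at which its call begins. There is no depth.
- robot.sign_off(): hands the job in; it is judged then, once.
The state is a dict: "time_s": time; "joint_pos": joint angles; "qvel": joint speeds; "tau": joint torques, N m; "tcp_pos": TCP position; "tcp_rot": TCP orientation; "contact_force": force on the tool from outside, world axes, zero at the start; "moment": the same for the moment, N m; "finger_gap": finger opening in m; "grip_force": force on a finger pad.
Only numpy, scipy, OpenCV 4.12 (cv2) and the standard library are available. Lean on these libraries where they do the work, as an engineer would, in place of code of your own. Each camera call takes 0.05 s, during which the arm holds its last target. There are 200 camera calls.

## Task

Press the sprung keeper on the long sole pattern's peg until it snaps over and folds away, then take that pattern off the peg and lay it flat on the white cutting board, lengthwise along the board and about in its middle. Put it down, do not drop it. Leave the short pattern hanging behind its shut keeper and do not shift the things standing around.

Things in the scene. Friction and masses are not known exactly. Their poses are not given: they have to be found in the camera images.
- rack: Wooden pattern rack fixed on the bench, 240 mm wide, 310 mm high. Origin on the bench under its middle; x to its back, y to its left, z up. Its flat face slopes 35 degrees from level: up the slope is rack (0.819, 0, 0.574), square out of the face is rack (-0.574, 0, 0.819). Two steel pegs stand square out of the face, side by side. An arm lamp stands to its left.
- hook_left (a point): Foot of the left peg (rack y +60 mm): where the peg's axis meets the sloping face. Axes as the rack's. The forked peg is 24 mm (along the slope) by 16 mm (sideways), its rounded top 74 mm out from the face. The face goes on 142 mm down the slope and 100 mm up it to a wall.
- hook_right (a point): The same for the right peg (rack y -60 mm). The wall up the slope stands square to the face, 148 mm high, and overhangs the pegs: a tool held upright over the keepers strikes it, so point the tool square at the face, 35 degrees from vertical.
- keeper_left (a joint): Keeper of the left peg, rad: 0 shut, 1.5 folded into the peg's slot. A steel tongue 12 mm wide, 6 mm thick, hinged on the peg's axis 66 mm out from the face; shut, it sticks out to the rack's right (-y) to 48 mm from that axis. It folds toward the face. Over-centre spring: pushes it shut below 0.75 rad, throws it fully open, to stay, beyond.
- keeper_right (a joint): The same for the right peg; it too sticks out to the rack's right. A keeper does not yield outward: while it is shut the pattern cannot leave the peg.
- pad_left (a point): Point to press on the left keeper: outer side of the tongue, 30 mm from its hinge; shut, 69 mm out from the face. Push square toward the face, with about 4 N at first; after 25 to 35 mm of travel beside the peg the tongue snaps over.
- pad_right (a point): The same point on the right keeper.
- long_pattern: Long plywood sole pattern, 165 mm long, 8 mm thick, 0.16 kg, hung by its eye on either peg, flat on the sloping face, toe down the slope. Origin: centre of the 38 mm eye, on the underside; x along it to the square head end (up the slope as hung), z out of its upper side. Head 64 mm square, waist 52 mm, round toe 72 mm wide. Head end 32 mm, toe end 133 mm from the origin.
- long_pattern_grip (a point): Where to grip the long pattern: in its wooden handle rib on the upper side, 56 mm long in x, 22 mm wide in y, 40 mm high above the plate. The point is 78.5 mm from the eye's centre toward the toe, on the centre line, 32 mm above the underside. Axes as the pattern's.
- long_pattern_mid (a point): Middle of the long pattern's length, on its underside, 50.5 mm from the eye's centre toward the toe. Axes as the pattern's.
- short_pattern: Short sole pattern, 125 mm long, otherwise alike, hung on the other peg. Origin and axes as on the long one.
- cutting_board: White plastic cutting board fixed on the bench, 220 mm (x, its length) by 130 mm (y), 12 mm thick. Origin on the bench under its middle.
- polish_tin: Round dark blue shoe cream tin, 71 mm across, 22 mm high, loose; origin under its middle.
- thread_spool: Spool of black thread, 40 mm across, 48 mm high, standing loose; origin under its middle.
- honey_jar: Jar with a dark lid, 64 mm across, 99 mm high, standing loose behind the lamp foot; origin under its middle.

How it is judged (in metres and radians):
On the way:
1. the keeper of the long pattern's peg is folded open while the pattern still hangs on that peg (((distance between long_pattern and hook_left below 0.03 m and value of joint keeper_left above 1.2 rad) or (distance between long_pattern and hook_right below 0.03 m and value of joint keeper_right above 1.2 rad))), for 0.2 s.
At the end, for the whole second after the job is handed in: The long pattern lies at rest on the cutting board, flat within 4.5 degrees, upper side up, its middle within 30 mm along and 25 mm across of the board's middle, its length within 15 degrees of the board's (either way round). The short pattern still hangs on its peg, keeper shut (x of long_pattern_mid in the frame of cutting_board between -0.03 and 0.03 m and y of long_pattern_mid in the frame of cutting_board between -0.025 and 0.025 m and z of long_pattern_mid in the frame of cutting_board between 0.008 and 0.018 m and angle between long_pattern's own z axis and vertical below 0.08 rad and angle between the x axis of long_pattern and the x axis of cutting_board, either way round below 0.26 rad and linear speed of long_pattern below 0.02 m/s and ((distance between short_pattern and hook_left below 0.03 m and value of joint keeper_left below 0.2 rad) or (distance between short_pattern and hook_right below 0.03 m and value of joint keeper_right below 0.2 rad))); the robot touches nothing.
It fails at once if the long pattern is dropped (falls free at more than 0.7 m/s) (linear speed of long_pattern above 0.7 m/s and contact force between the fingers and long_pattern below 0.1 N).
It fails at once if the short pattern is taken off or its keeper opened (distance of short_pattern from where it was at the start of the episode above 0.03 m or not ((distance between short_pattern and hook_left below 0.03 m and value of joint keeper_left below 0.7 rad) or (distance between short_pattern and hook_right below 0.03 m and value of joint keeper_right below 0.7 rad))).
It fails at once if a bystander is shifted by more than 40 mm (distance of any of polish_tin, thread_spool, honey_jar from where it was at the start of the episode above 0.04 m).
It also fails if it takes over 48 s, if anything falls off the work surface, if the arm or the gripper's body presses on something with over 40 N, if the wrist force passes 120 N, or if a joint passes its speed limit or range.

## Working session

There is one attempt and no reset: what is moved stays moved. The work goes in short steps, Python scripts to look and compute and a shell command to move; the robot and the scene stay as the last step left them, time stands still between calls to the robot, and variables do not carry over. Pictures are saved under pics/ and viewed, at most 11 in all, crops included, and the job is handed in when it is done.

```bash
mkdir -p pics; ls; python3 - <<'E'
from rig import robot
import cv2
print(robot.observe(), robot.tips_ahead)
for n in("side","top"):
    s=robot.snapshot(n); cv2.imwrite(f"pics/{n}0.png",s["color"])
    print(n,s["fx"],s["fy"],s["cx"],s["cy"],s["R"],s["t"])
E
```

```text
pics
{'time_s': 0.0, 'joint_pos': array([-7.01582106e+01,  1.76212582e+01,  8.63839374e+01, -2.99667965e-04,
        7.61133630e+01, -4.20976276e+00]), 'qvel': array([ 0.02776737,  0.0704262 ,  0.04073576,  0.05996914, -0.01353752,
        0.01502269]), 'tau': array([ 8.23186110e-04, -4.57549489e+01, -2.51922047e+01, -1.87564237e-04,
        1.33598439e-02, -1.75158192e-05]), 'tcp_pos': array([ 0.23409951, -0.5244285 ,  0.24139075]), 'tcp_rot': array([-1.79881740e+02, -8.41318753e-03,  2.40516157e+01]), 'contact_force': array([-0.2249489 ,  0.87716154,  0.16847114]), 'moment': array([-0.01625896, -0.0744537 ,  0.01616164]), 'grip_force': 0.0, 'finger_gap': 0.0852775252289104} 0.011
side 428.8460276204362 428.8460276204362 252.82798468097545 190.68117365374195 [[-0.99977126  0.02126315 -0.00230453]
 [ 0.01433418  0.58618397 -0.81005116]
 [-0.01587336 -0.8098989  -0.58635467]] [0.50498063 0.24227188 0.8099769 ]
top 364.4514252016588 364.4514252016588 257.0924478892522 190.87013124346393 [[-0.01590561 -0.99955616 -0.02518934]
 [-0.98746083  0.01966043 -0.15663515]
 [ 0.15706086  0.02238211 -0.98733527]] [-0.20258451  0.48133443  0.91032449]
```

View pics/side0.png

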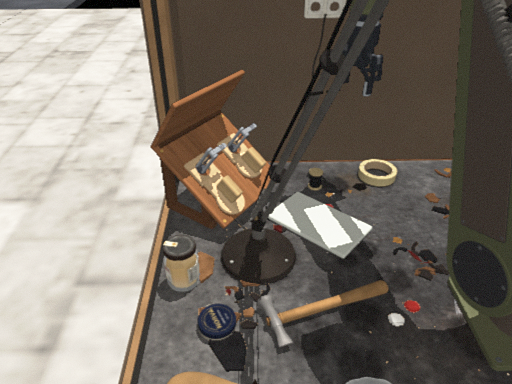

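View pics/top0.png

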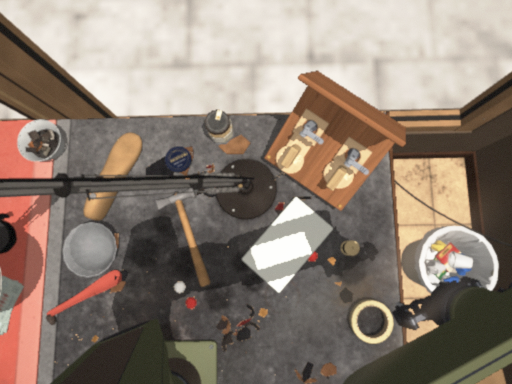

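```bash
python3 - <<'E'
import cv2,numpy as np
a=cv2.imread("pics/side0.png")[65:230,150:275];b=cv2.imread("pics/top0.png")[65:215,260:410]
a=cv2.resize(a,(400,528),interpolation=cv2.INTER_CUBIC);b=cv2.resize(b,(400,400),interpolation=cv2.INTER_CUBIC)
c=np.zeros((528,800,3),np.uint8);c[:,:400]=a;c[:400,400:]=b
cv2.imwrite("pics/crop1.png",c)
E
```

```text
(no output)
```

View pics/crop1.png

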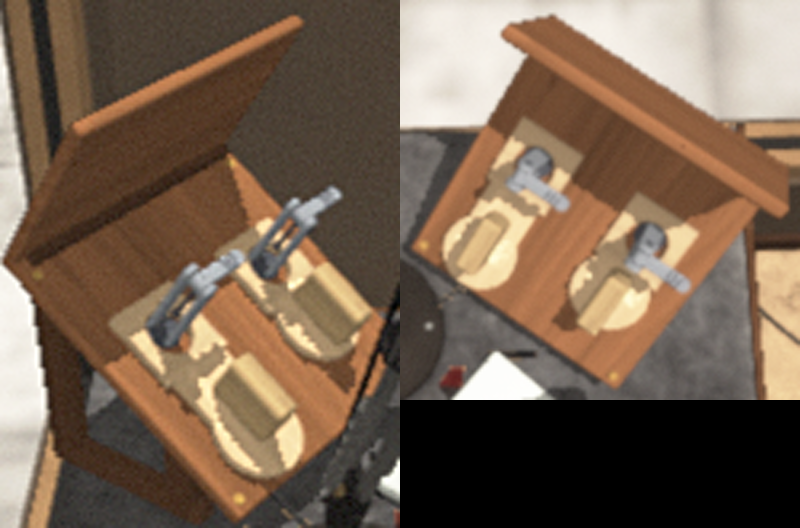

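```bash
cat > h.py <<'E'
import numpy as np
from scipy.spatial.transform import Rotation as Ro
CAM={"side":(428.846,(252.828,190.681),np.array([[-0.99977126,0.02126315,-0.00230453],[0.01433418,0.58618397,-0.81005116],[-0.01587336,-0.8098989,-0.58635467]]),np.array([0.50498063,0.24227188,0.8099769])),
"top":(364.451,(257.092,190.870),np.array([[-0.01590561,-0.99955616,-0.02518934],[-0.98746083,0.01966043,-0.15663515],[0.15706086,0.02238211,-0.98733527]]),np.array([-0.20258451,0.48133443,0.91032449]))}
def proj(c,X):
    f,cc,R,t=CAM[c]; p=R@X+t; return f*p[:2]/p[2]+cc
s,c=np.sin(np.radians(35)),np.cos(np.radians(35))
F=np.array([[c,0,-s],[0,1,0],[s,0,c]]) # cols: up slope, left, out of face (rack frame)
def face(yaw): return Ro.from_euler('z',yaw).as_matrix()@F
E
cat > fit.py <<'E'
from h import *
from scipy.optimize import least_squares
d=[("side",(225,227.5),(-142,120,0)),("top",(264.9,158.7),(-142,120,0)),("top",(340.6,210.1),(-142,-120,0)),
("side",(158.75,145.6),(100,120,0)),("side",(221.9,113.4),(100,-120,0)),("side",(175,105.6),(100,120,148)),("side",(243.1,71.9),(100,-120,148)),
("top",(303,82.6),(100,120,148)),("side",(225.6,144.7),(0,12,66)),("side",(255.6,125.3),(0,-108,66)),("top",(323,141),(0,12,66)),("top",(367.6,171),(0,-108,66)),
("top",(310.6,124.3),(0,60,74)),("top",(353.75,154.25),(0,-60,74))]
def f(p,):
    return np.concatenate([proj(a,p[:3]+face(p[3])@np.array(q)/1000)-u for a,u,q in d])
r=least_squares(f,[.6,-.2,.13,-.5],loss='soft_l1',f_scale=1.5);print(r.x,np.degrees(r.x[3]));
for q,e in zip(d,f(r.x).reshape(-1,2)):print(q,e.round(1))
b=[("top",(297,198)),("top",(332,230)),("top",(278,291)),("top",(242,258)),("side",(371,229)),("side",(347,255)),("side",(269,216)),("side",(301,194))]
def ray(c_,u,z):
    fo,cc,R,t=CAM[c_]; o=-R.T@t; v=R.T@np.r_[(np.array(u)-cc)/fo,1]; return o+v*(z-o[2])/v[2]
for a,u in b: print(a,u,ray(a,u,.012).round(3))
E
python3 fit.py
```

```text
[ 0.58565755 -0.40172214  0.12088429 -0.64966448] -37.22303304687867
('side', (225, 227.5), (-142, 120, 0)) [-1.2 -1.3]
('top', (264.9, 158.7), (-142, 120, 0)) [ 1.  -1.4]
('top', (340.6, 210.1), (-142, -120, 0)) [1.5 1. ]
('side', (158.75, 145.6), (100, 120, 0)) [-4.7  1.3]
('side', (221.9, 113.4), (100, -120, 0)) [-1.2 -3.4]
('side', (175, 105.6), (100, 120, 148)) [0.  1.7]
('side', (243.1, 71.9), (100, -120, 148)) [2.7 0.5]
('top', (303, 82.6), (100, 120, 148)) [-3.  -4.1]
('side', (225.6, 144.7), (0, 12, 66)) [-1.1 -0.4]
('side', (255.6, 125.3), (0, -108, 66)) [-0.9 -0.3]
('top', (323, 141), (0, 12, 66)) [2.4 1.3]
('top', (367.6, 171), (0, -108, 66)) [2.7 2.1]
('top', (310.6, 124.3), (0, 60, 74)) [-3.7  6.6]
('top', (353.75, 154.25), (0, -60, 74)) [-2.1  7.3]
top (297, 198) [ 0.46  -0.316  0.012]
top (332, 230) [ 0.374 -0.404  0.012]
top (278, 291) [ 0.222 -0.26   0.012]
top (242, 258) [ 0.306 -0.169  0.012]
side (371, 229) [ 0.224 -0.25   0.012]
side (347, 255) [ 0.297 -0.165  0.012]
side (269, 216) [ 0.459 -0.303  0.012]
side (301, 194) [ 0.372 -0.391  0.012]
```

```bash
sed -i '/(0,60,74)),/d; s/^("top",(310.6.*$/]/' fit.py; sed -i 's/("top",(367.6,171),(0,-108,66)),$/("top",(367.6,171),(0,-108,66))]/;/^\]$/d' fit.py; sed -n 3,8p fit.py; python3 fit.py | head -14
cat >> h.py <<'E'
M=np.array([.5857,-.4017,.1209]);YAW=-.6497
def RT(yaw): return face(yaw)@np.diag([1,-1,-1])   # tool x up slope, y to rack right, z into face
def delta(p,R,st):
    R0=Ro.from_euler('xyz',st["tcp_rot"],degrees=True).as_matrix()
    return Ro.from_matrix(R0.T@R).as_rotvec().round(3), (100*R0.T@(p-st["tcp_pos"])).round(2)
E
```

```text
d=[("side",(225,227.5),(-142,120,0)),("top",(264.9,158.7),(-142,120,0)),("top",(340.6,210.1),(-142,-120,0)),
("side",(158.75,145.6),(100,120,0)),("side",(221.9,113.4),(100,-120,0)),("side",(175,105.6),(100,120,148)),("side",(243.1,71.9),(100,-120,148)),
("top",(303,82.6),(100,120,148)),("side",(225.6,144.7),(0,12,66)),("side",(255.6,125.3),(0,-108,66)),("top",(323,141),(0,12,66)),("top",(367.6,171),(0,-108,66))]
def f(p,):
    return np.concatenate([proj(a,p[:3]+face(p[3])@np.array(q)/1000)-u for a,u,q in d])
r=least_squares(f,[.6,-.2,.13,-.5],loss='soft_l1',f_scale=1.5);print(r.x,np.degrees(r.x[3]));
[ 0.58417862 -0.3983176   0.12210536 -0.64740849] -37.09377414232225
('side', (225, 227.5), (-142, 120, 0)) [-0.5 -0.8]
('top', (264.9, 158.7), (-142, 120, 0)) [-0.3 -0.8]
('top', (340.6, 210.1), (-142, -120, 0)) [0.4 1.6]
('side', (158.75, 145.6), (100, 120, 0)) [-4.4  1.6]
('side', (221.9, 113.4), (100, -120, 0)) [-0.8 -3.3]
('side', (175, 105.6), (100, 120, 148)) [0.6 1.8]
('side', (243.1, 71.9), (100, -120, 148)) [3.2 0.5]
('top', (303, 82.6), (100, 120, 148)) [-4.8 -3.5]
('side', (225.6, 144.7), (0, 12, 66)) [-0.5 -0.1]
('side', (255.6, 125.3), (0, -108, 66)) [-0.4 -0.2]
('top', (323, 141), (0, 12, 66)) [1.  1.8]
('top', (367.6, 171), (0, -108, 66)) [1.5 2.6]
top (297, 198) [ 0.46  -0.316  0.012]
```

```bash
sed -i 's/^M=.*/M=np.array([.5842,-.3983,.1221]);YAW=-.6474/' h.py
python3 - <<'E'
from h import *
from rig import robot
st=robot.observe(); U=face(YAW)
p=M+U@[-.03,.04,.20]; print(p,*delta(p,RT(YAW),st)); print(U)
E
```

```text
[ 0.49721939 -0.28238608  0.26872312] [-0.327  0.552  1.032] [ 33.89 -11.39  -2.7 ]
[[ 0.65340039  0.60311454 -0.45751588]
 [-0.49404251  0.79765459  0.34593229]
 [ 0.57357644  0.          0.81915204]]
```

```bash
python3 -m handwheel '-0.1 0.2 0.35 11 -4 -4 0; -0.2 0.37 0.7 22 -8 -4 0; -0.2 0.37 0.7 22 -8 -4 0; -0.2 0.37 0.7 22 -8 -4 0; -0.2 0.37 0.7 22 -8 -4 0; -0.33 0.55 1.03 34 -11.4 -2.7 0; -0.33 0.55 1.03 34 -11.4 -2.7 0; -0.33 0.55 1.03 34 -11.4 -2.7 0; -0.33 0.55 1.03 34 -11.4 -2.7 0; -0.33 0.55 1.03 34 -11.4 -2.7 0; -0.33 0.55 1.03 34 -11.4 -2.7 0; -0.33 0.55 1.03 34 -11.4 -2.7 0' 40
python3 -m handwheel '0 0 0 0 0 0 0; 0 0 0 0 0 0 0'
python3 - <<'E'
from rig import robot
import cv2
for n in("wrist",):
    s=robot.snapshot(n); cv2.imwrite(f"pics/{n}1.png",s["color"])
    print(n,s["fx"],s["cx"],s["cy"],s["R"].tolist(),s["t"].tolist())
print(robot.observe()["joint_pos"])
E
```

```text
time_s: 1.1
tcp_pos: [0.4978, -0.2793, 0.2675]
tcp_rot: [179.8, -35.0, -36.9]
contact_force: [-0.5, 0.0, -1.0]
finger_gap: 0.0001
grip_force: 0.0
time_s: 1.27
tcp_pos: [0.4982, -0.2817, 0.2688]
tcp_rot: [179.6, -35.0, -36.7]
contact_force: [0.3, 0.7, 0.1]
finger_gap: -0.0002
grip_force: 0.0
wrist 273.0100682520921 255.42345219612145 190.32484056645941 [[-0.6004756363343516, -0.7996293779665373, 0.004676329939959065], [-0.7578494661465462, 0.5672159978183232, -0.3223820691049081], [0.25513368423290106, -0.19712653223707735, -0.9465980844360156]] [0.0733254278933174, 0.6543596168580958, 0.219391985618341]
[-31.71252444   3.01634501 111.75070281  -6.44232796  30.47242347
  99.73056743]
```

View pics/wrist1.png

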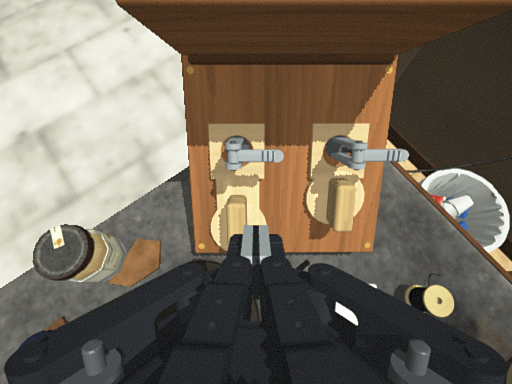

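```bash
cat >> h.py <<'E'
CAM["w1"]=(273.01,(255.423,190.325),np.array([[-0.6004756363343516,-0.7996293779665373,0.004676329939959065],[-0.7578494661465462,0.5672159978183232,-0.3223820691049081],[0.25513368423290106,-0.19712653223707735,-0.9465980844360156]]),np.array([0.0733254278933174,0.6543596168580958,0.219391985618341]))
E
sed -i '/^def f(p/i d+=[("w1",(195,252),(-142,120,0)),("w1",(373,252),(-142,-120,0)),("w1",(283,156),(0,12,66)),("w1",(408,155),(0,-108,66)),("w1",(184,63),(100,120,0)),("w1",(398,63),(100,-120,0))]' fit.py
python3 fit.py|head -19
```

```text
[ 0.58410584 -0.39649506  0.12095156 -0.64164588] -36.76360113264394
('side', (225, 227.5), (-142, 120, 0)) [-0.   0.1]
('top', (264.9, 158.7), (-142, 120, 0)) [-0.9 -0.3]
('top', (340.6, 210.1), (-142, -120, 0)) [0.  1.6]
('side', (158.75, 145.6), (100, 120, 0)) [-4.4  2.7]
('side', (221.9, 113.4), (100, -120, 0)) [-1.1 -2.6]
('side', (175, 105.6), (100, 120, 148)) [0.8 2.8]
('side', (243.1, 71.9), (100, -120, 148)) [3.1 1.2]
('top', (303, 82.6), (100, 120, 148)) [-5.9 -2.9]
('side', (225.6, 144.7), (0, 12, 66)) [-0.4  0.7]
('side', (255.6, 125.3), (0, -108, 66)) [-0.5  0.5]
('top', (323, 141), (0, 12, 66)) [0.1 2.1]
('top', (367.6, 171), (0, -108, 66)) [0.7 2.6]
('w1', (195, 252), (-142, 120, 0)) [1.6 0.3]
('w1', (373, 252), (-142, -120, 0)) [-0.2 -0. ]
('w1', (283, 156), (0, 12, 66)) [ 1.4 -0. ]
('w1', (408, 155), (0, -108, 66)) [-2.  1.]
('w1', (184, 63), (100, 120, 0)) [-0.3 -5.9]
('w1', (398, 63), (100, -120, 0)) [ 1.  -5.5]
```

```bash
sed -i 's/^M=.*/M=np.array([.5841,-.3965,.1210]);YAW=-.6416/' h.py
python3 - <<'E'
from h import *
from rig import robot
st=robot.observe(); U=face(YAW)
p=M+U@[0,.028,.095]; print(p,*delta(p,RT(YAW),st))
E
```

```text
[ 0.5572035  -0.34145718  0.19881944] [ 0.006 -0.001 -0.001] [ 2.71  1.14 10.51]
```

```bash
python3 -m handwheel '0 0 0 2.7 1.1 2 0; 0 0 0 2.7 1.1 6 0; 0 0 0 2.7 1.1 9 0; 0 0 0 2.7 1.1 10.5 0; 0 0 0 2.7 1.1 10.5 0; 0 0 0 2.7 1.1 10.5 0; 0 0 0 2.7 1.1 10.5 0'
python3 - <<'E'
from rig import robot
import cv2
from h import *
s=robot.snapshot("wrist"); cv2.imwrite("pics/wrist2.png",s["color"])
print(delta(M+face(YAW)@[0,.028,.095],RT(YAW),robot.observe()))
E
```

```text
time_s: 1.9
tcp_pos: [0.5571, -0.3418, 0.1997]
tcp_rot: [179.7, -35.1, -36.9]
contact_force: [0.0, -0.2, 0.1]
finger_gap: 0.0002
grip_force: 0.0
(array([ 0.007, -0.003, -0.002]), array([-0.1 , -0.01,  0.12]))
```

View pics/wrist2.png

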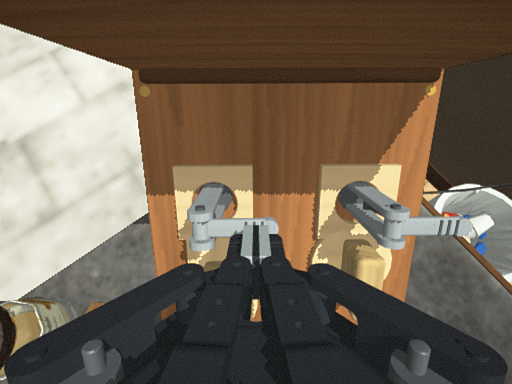

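```bash
python3 -m handwheel '0 0 0 0 0 0.8 0; 0 0 0 0 0 1.5 0; 0 0 0 0 0 2 0; 0 0 0 0 0 2.3 0; 0 0 0 0 0 2.3 0'; python3 -m handwheel '0 0 0 0 0 0.5 0; 0 0 0 0 0 1 0; 0 0 0 0 0 1 0'
```

```text
time_s: 2.37
tcp_pos: [0.5684, -0.3494, 0.1801]
tcp_rot: [179.7, -35.1, -36.8]
contact_force: [-0.0, -0.1, 2.6]
finger_gap: -0.0
grip_force: 0.9
time_s: 2.62
tcp_pos: [0.5721, -0.3525, 0.1704]
tcp_rot: [179.7, -34.9, -36.8]
contact_force: [-1.0, -0.4, -0.5]
finger_gap: -0.0003
grip_force: 0.0
```

```bash
python3 -m handwheel '0 0 0 0 0 0.5 0; 0 0 0 0 0 0.8 0; 0 0 0 0 0 0.8 0'; python3 -m handwheel '0 0 0 0 0 -3 0; 0 0 0 0 0 -6 0; 0 0 0 0 0 -9 0; 0 0 0 0 0 -10 0; 0 0 0 0 0 -10 0'
python3 - <<'E'
from rig import robot
import cv2
s=robot.snapshot("wrist"); cv2.imwrite("pics/wrist3.png",s["color"])
print(s["R"].tolist(),s["t"].tolist())
E
```

```text
time_s: 2.87
tcp_pos: [0.5759, -0.3554, 0.1642]
tcp_rot: [179.7, -35.0, -36.9]
contact_force: [0.2, -1.1, 0.3]
finger_gap: -0.0001
grip_force: 0.0
time_s: 3.28
tcp_pos: [0.5307, -0.3205, 0.2503]
tcp_rot: [179.7, -35.4, -36.9]
contact_force: [-0.2, 0.2, -0.2]
finger_gap: -0.0
grip_force: 0.0
[[-0.6016936041526878, -0.7987176801348645, 0.003856703479796188], [-0.7551975854919561, 0.5673233206765008, -0.3283608635079861], [0.26007962932315665, -0.2004852045827093, -0.9445444770653]] [0.06306533457159942, 0.6951061582853589, 0.18166246793360302]
```

View pics/wrist3.png

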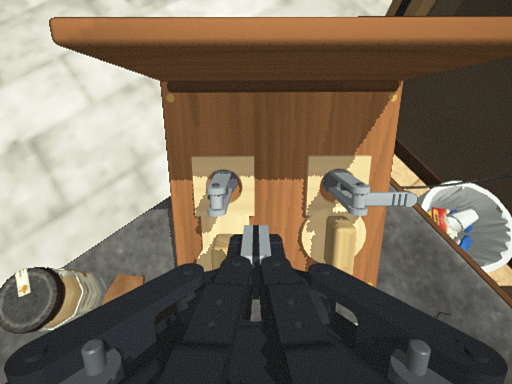

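```bash
python3 - <<'E'
from h import *
def ray(c_,u):
    fo,cc,R,t=CAM[c_]; return -R.T@t, R.T@np.r_[(np.array(u)-cc)/fo,1]
o,a=ray("top",(245,185)); _,b=ray("top",(65,186)); n=np.cross(a,b)
for u in [(260,215),(268,195),(285,160),(300,130),(325,80),(345,40)]:
    q,v=ray("side",u); X=q+v*(np.dot(n,o-q)/np.dot(n,v)); print(u,X.round(3),"face:",(face(YAW).T@(X-M)).round(3),"top px",proj("top",X).round(0))
E
```

```text
(260, 215) [ 0.485 -0.219  0.084] face: [-0.173  0.082  0.076] top px [260. 185.]
(268, 195) [ 0.471 -0.18   0.166] face: [-0.154  0.105  0.163] top px [242. 185.]
(285, 160) [ 0.449 -0.101  0.297] face: [-0.133  0.156  0.308] top px [195. 185.]
(300, 130) [ 0.435 -0.048  0.38 ] face: [-0.12   0.19   0.401] top px [153. 186.]
(325, 80) [0.419 0.015 0.48 ] face: [-0.105  0.231  0.512] top px [ 85. 186.]
(345, 40) [0.409 0.052 0.537] face: [-0.096  0.254  0.576] top px [ 32. 186.]
```

```bash
cat >> h.py <<'E'
CAM["w3"]=(273.01,(255.423,190.325),np.array([[-0.6016936041526878,-0.7987176801348645,0.003856703479796188],[-0.7551975854919561,0.5673233206765008,-0.3283608635079861],[0.26007962932315665,-0.2004852045827093,-0.9445444770653]]),np.array([0.06306533457159942,0.6951061582853589,0.18166246793360302]))
E
python3 - <<'E'
from h import *
from rig import robot
U=face(YAW)
for q in [(25,92,8),(25,28,8),(-57.5,71,48),(-57.5,49,48),(0,60,74),(-142,-120,0)]: print(q,proj("w3",M+U@np.array(q)/1000).round(0),proj("top",M+U@np.array(q)/1000).round(0))
for d in(.12,.027): print(delta(M+U@[-.078,.06,d],RT(YAW),robot.observe()))
import cv2
a=cv2.imread("pics/wrist3.png")[140:270,170:290];cv2.imwrite("pics/c3.png",cv2.resize(a,None,fx=4.5,fy=4.5,interpolation=cv2.INTER_CUBIC))
E
```

```text
(25, 92, 8) [195. 159.] [306. 110.]
(25, 28, 8) [256. 159.] [328. 125.]
(-57.5, 71, 48) [213. 249.] [291. 147.]
(-57.5, 49, 48) [235. 249.] [298. 152.]
(0, 60, 74) [218. 202.] [305. 132.]
(-142, -120, 0) [376. 292.] [341. 212.]
(array([ 0.006, -0.004, -0.001]), array([-7.92, -3.13,  3.46]))
(array([ 0.006, -0.004, -0.001]), array([-7.96, -3.19, 12.76]))
```

View pics/c3.png

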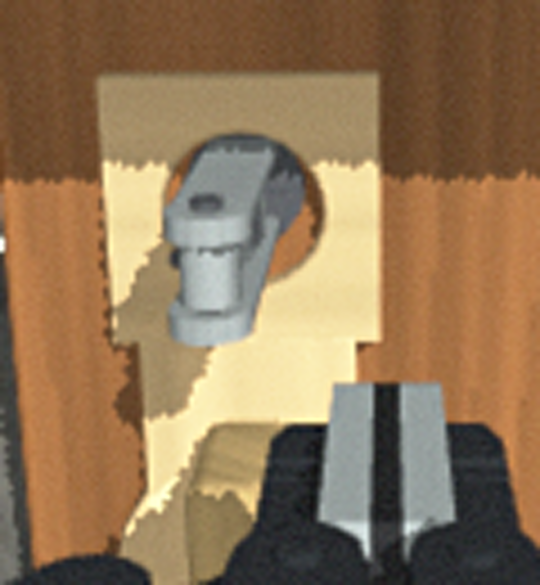

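```bash
python3 -m handwheel '0 0 0 -3.5 -1.5 0 8.5; 0 0 0 -7.6 -3.3 1 8.5; 0 0 0 -7.6 -3.3 3 8.5; 0 0 0 -7.6 -3.3 5 8.5; 0 0 0 -7.6 -3.3 7 8.5;  0 0 0 -7.6 -3.3 8 8.5; 0 0 0 -7.6 -3.3 8 8.5;0 0 0 -7.6 -3.3 8 8.5'
python3 - <<'E'
from rig import robot
import cv2
from h import *
for d in(.027,): print(delta(M+face(YAW)@[-.075,.0615,d],RT(YAW),robot.observe()))
s=robot.snapshot("wrist"); cv2.imwrite("pics/wrist4.png",s["color"])
E
```

```text
time_s: 4.0
tcp_pos: [0.5367, -0.2846, 0.1355]
tcp_rot: [179.6, -34.8, -36.8]
contact_force: [-0.1, 0.3, -0.4]
finger_gap: 0.085
grip_force: 0.0
(array([ 0.007,  0.003, -0.001]), array([ 0.28, -0.06,  4.5 ]))
```

View pics/wrist4.png

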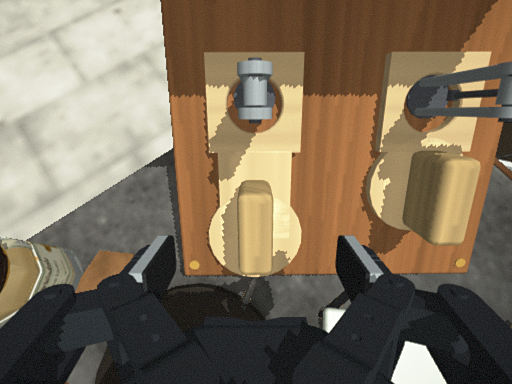

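```bash
python3 -m handwheel '0.006 0 0 0.2 0 2 8.5; 0.006 0 0 0.2 0 3.5 8.5; 0.006 0 0 0.2 0 4.4 8.5; 0.006 0 0 0.2 0 4.4 8.5; 0.006 0 0 0.2 0 4.4 4; 0.006 0 0 0.2 0 4.4 2; 0.006 0 0 0.2 0 4.4 1; 0.006 0 0 0.2 0 4.4 1;0.006 0 0 0.2 0 4.4 1;0.006 0 0 0.2 0 4.4 1' 60
```

```text
time_s: 4.88
tcp_pos: [0.5584, -0.301, 0.1039]
tcp_rot: [-180.0, -35.1, -36.9]
contact_force: [-2.1, 1.9, 5.5]
finger_gap: 0.0216
grip_force: 59.6
```

```bash
python3 -m handwheel '0 0 0 0.3 0 -0.3 1; 0 0 0 0.4 0 -1.5 1; 0 0 0 0.4 0 -3 1; 0 0 0 0.4 0 -5 1; 0 0 0 0.4 0 -7 1; 0 0 0 0.4 0 -9 1; 0 0 0 0.4 0 -11 1; 0 0 0 0.4 0 -12 1;0 0 0 0.4 0 -12 1'
python3 - <<'E'
from rig import robot
import cv2
from h import *
s=robot.snapshot("wrist"); cv2.imwrite("pics/wrist5.png",s["color"])
st=robot.observe();print(s["R"].tolist(),s["t"].tolist(),st["joint_pos"])
E
```

```text
time_s: 5.63
tcp_pos: [0.5053, -0.2613, 0.2054]
tcp_rot: [-179.9, -35.2, -36.9]
contact_force: [-0.2, 0.9, -1.1]
finger_gap: 0.0211
grip_force: 58.9
[[-0.598998818496609, -0.8007489546194004, -0.0012357651905522586], [-0.7567730791219748, 0.5666057911610684, -0.325963777341881], [0.2617153456637841, -0.19431672367215216, -0.9453814514498414]] [0.09447976468888443, 0.6277724072537479, 0.158709734902757] [-28.63564633   8.10042845 117.92528715 -14.07968902  19.61685788
 110.02894411]
```

View pics/wrist5.png

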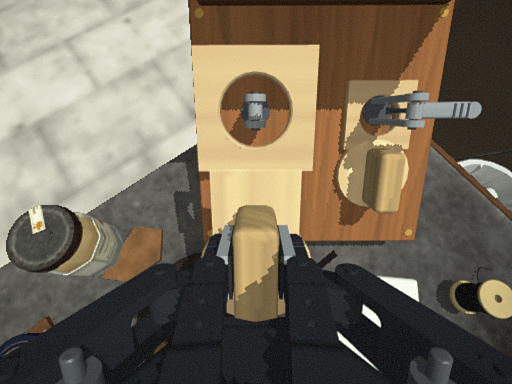

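```bash
cat >> h.py <<'E'
BY=np.radians(-43); B=np.array([.339,-.282,0])
def RP(y): return Ro.from_euler('z',y).as_matrix()@np.diag([1.,-1,-1])
E
python3 - <<'E'
from h import *
from rig import robot
U=face(YAW); print("d",U.T@(np.array([.5584,-.301,.1039])-M))
st=robot.observe(); R0=Ro.from_euler('xyz',st["tcp_rot"],degrees=True).as_matrix()
s=robot.snapshot("wrist")
o=-s["R"].T@s["t"];v=s["R"].T@np.r_[(256-s["cx"])/s["fx"],(110-s["cy"])/s["fy"],1]
a=R0.T@(o-st["tcp_pos"]);b=R0.T@v
for h in(.016,.019,.022): print(h,"eye in tool",(a+b*(h-a[2])/b[2]).round(4))
R=RP(BY)
for z in(.16,.06):
  p=B+R@[-.021,0,0]+[0,0,z]; print(p,np.hypot(*p[:2]),delta(p,R,st))
E
```

```text
d [-0.07349226  0.06112791  0.03058459]
0.016 eye in tool [ 0.0708 -0.0004  0.016 ]
0.019 eye in tool [ 0.0708 -0.0004  0.019 ]
0.022 eye in tool [ 0.0708 -0.0004  0.022 ]
[ 0.32364157 -0.26767803  0.16      ] 0.4199945207020754 (array([-0.034, -0.613,  0.104]), array([-14.17,  11.41,  -4.55]))
[ 0.32364157 -0.26767803  0.06      ] 0.4199945207020754 (array([-0.034, -0.613,  0.104]), array([-19.93,  11.41,   3.62]))
```

```bash
python3 -m handwheel '0 0 0 -1 2.5 -2 1; 0 -0.1 0.02 -3 5 -4 1; 0 -0.2 0.03 -6 7 -6 1; -0.01 -0.3 0.05 -9 8.5 -6 1; -0.02 -0.4 0.07 -11 10 -5.5 1; -0.03 -0.5 0.09 -13 11 -5 1; -0.034 -0.613 0.104 -14.2 11.4 -4.6 1; -0.034 -0.613 0.104 -14.2 11.4 -4.6 1; -0.034 -0.613 0.104 -14.2 11.4 -4.6 1; -0.034 -0.613 0.104 -14.2 11.4 -4.6 1; -0.034 -0.613 0.104 -14.2 11.4 -4.6 1; -0.034 -0.613 0.104 -14.2 11.4 -4.6 1'
python3 - <<'E'
from rig import robot
import cv2
from h import *
s=robot.snapshot("wrist"); u=robot.snapshot("top")
cv2.imwrite("pics/w6.png",np.hstack([s["color"],cv2.resize(u["color"][140:310,200:360],(288,306),interpolation=cv2.INTER_CUBIC)[np.minimum(np.arange(384),305)]]))
st=robot.observe();print(s["R"].tolist(),s["t"].tolist(),st["joint_pos"])
E
```

```text
time_s: 6.73
tcp_pos: [0.3232, -0.2668, 0.1599]
tcp_rot: [180.0, -0.0, -43.0]
contact_force: [1.4, 0.4, -2.3]
finger_gap: 0.0216
grip_force: 59.3
[[-0.6810924293026143, -0.7321973759307793, 0.0003246948507891416], [-0.7031490883720525, 0.6541951554156148, 0.27858581828997125], [-0.20419221892182032, 0.18951438286004152, -0.9604112850341581]] [0.02524190597876853, 0.386853791151768, 0.4169084517785624] [-4.52869811e+01  1.03178566e+01  1.10630195e+02 -5.34803444e-02
  5.90180263e+01  8.77106856e+01]
```

View pics/w6.png

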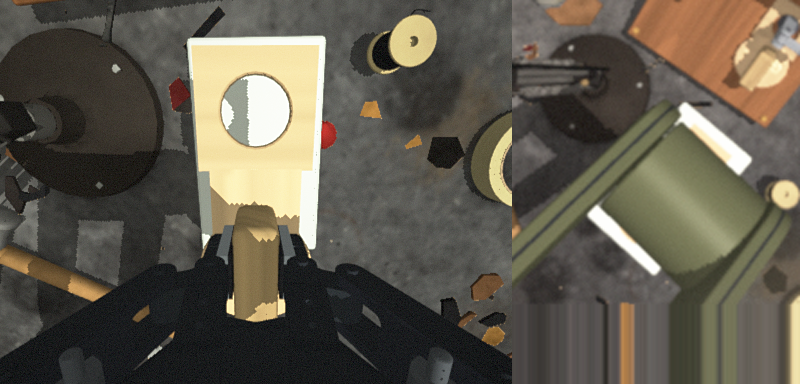

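```bash
python3 - <<'E'
from h import *
from rig import robot
s=robot.snapshot("wrist")
def g(u,v_,z=.012):
    o=-s["R"].T@s["t"];v=s["R"].T@np.r_[(u-s["cx"])/s["fx"],(v_-s["cy"])/s["fy"],1];return (o+v*(z-o[2])/v[2])[:2]
a,b=g(188,38),g(326,37);l=g(204,240);r=g(314.5,240)
print(a,b,np.linalg.norm(a-b)); ang=[np.degrees(np.arctan2(*(x)[::-1])) for x in(a-l,b-r,)]; e=a-b; print(ang,np.degrees(np.arctan2(-e[0],e[1]))*1)
m=np.radians(np.mean(ang));c=(a+b)/2-.11*np.array([np.cos(m),np.sin(m)]);print("centre",c,np.degrees(m))
st=robot.observe();y=m;R=RP(y)
for z in(.06,.043):
  p=np.r_[c,0]+R@[-.0205,0,0]+[0,0,z]; print(p,delta(p,R,st))
E
```

```text
[ 0.4641034  -0.31246667] [ 0.37809951 -0.40613743] 0.12716477186168765
[np.float64(-41.81040556663358), np.float64(-42.434410673607395)] -42.556620918689006
centre [ 0.33951296 -0.28552321] -42.12240812012048
[ 0.32430783 -0.27177351  0.06      ] (array([ 0.001, -0.   , -0.015]), array([ 0.39,  0.27, 10.02]))
[ 0.32430783 -0.27177351  0.043     ] (array([ 0.001, -0.   , -0.015]), array([ 0.39,  0.27, 11.72]))
```

```bash
python3 -m handwheel '0 0 -0.015 0.4 0.3 2 1; 0 0 -0.015 0.4 0.3 5 1; 0 0 -0.015 0.4 0.3 8 1; 0 0 -0.015 0.4 0.3 10.2 1; 0 0 -0.015 0.4 0.3 11 1; 0 0 -0.015 0.4 0.3 11 1; 0 0 -0.015 0.4 0.3 11 1'; python3 -m handwheel '0 0 0 0 0 0.2 1; 0 0 0 0 0 0.4 1; 0 0 0 0 0 0.4 1;0 0 0 0 0 0.4 1'
```

```text
time_s: 7.47
tcp_pos: [0.3243, -0.2725, 0.05]
tcp_rot: [180.0, 0.1, -42.1]
contact_force: [0.3, 0.0, -1.0]
finger_gap: 0.0213
grip_force: 59.4
time_s: 7.8
tcp_pos: [0.3244, -0.2727, 0.0463]
tcp_rot: [179.9, -0.0, -42.1]
contact_force: [-0.4, 0.3, -0.8]
finger_gap: 0.0212
grip_force: 59.4
```

```bash
python3 -m handwheel '0 0 0 0 0 0.1 1; 0 0 0 0 0 0.2 1; 0 0 0 0 0 0.2 1;0 0 0 0 0 0.2 1'; python3 -m handwheel '0 0 0 0 0 0.1 1; 0 0 0 0 0 0.2 1; 0 0 0 0 0 0.2 1'
```

```text
time_s: 8.13
tcp_pos: [0.324, -0.2723, 0.0435]
tcp_rot: [180.0, 0.1, -42.2]
contact_force: [-0.0, 0.1, -2.4]
finger_gap: 0.0214
grip_force: 59.4
time_s: 8.38
tcp_pos: [0.3239, -0.2723, 0.0414]
tcp_rot: [180.0, 0.1, -42.2]
contact_force: [-0.2, -0.3, -1.0]
finger_gap: 0.0213
grip_force: 59.4
```

```bash
python3 -m handwheel '0 0 0 0 0 0.1 1; 0 0 0 0 0 0.15 1; 0 0 0 0 0 0.15 1'; python3 -m handwheel '0 0 0 0 0 0.1 1; 0 0 0 0 0 0.15 1; 0 0 0 0 0 0.15 1'
```

```text
time_s: 8.63
tcp_pos: [0.324, -0.2723, 0.0399]
tcp_rot: [180.0, 0.1, -42.2]
contact_force: [-0.3, -1.0, -1.7]
finger_gap: 0.021
grip_force: 59.4
time_s: 8.88
tcp_pos: [0.3241, -0.2724, 0.039]
tcp_rot: [180.0, 0.1, -42.2]
contact_force: [-0.3, 0.7, 3.8]
finger_gap: 0.0213
grip_force: 60.3
```

```bash
python3 -m handwheel '0 0 0 0 0 0 2.4; 0 0 0 0 0 0 3; 0 0 0 0 0 0 5; 0 0 0 0 0 0 6; 0 0 0 0 0 0 6; 0 0 0 0 0 -1 6; 0 0 0 0 0 -3 6; 0 0 0 0 0 -6 6; 0 0 0 0 0 -10 6; 0 0 0 0 0 -13 6;  0 0 0 0 0 -13 6'; python3 -m handwheel '0 0 0 0 0 0 6; 0 0 0 0 0 0 6'
python3 - <<'E'
from rig import robot
import cv2
from h import *
s=robot.snapshot("wrist"); u=robot.snapshot("side")
cv2.imwrite("pics/w7.png",np.hstack([s["color"],cv2.resize(u["color"][60:270,150:390],(288,252))[np.minimum(np.arange(384),251)]]))
E
```

```text
time_s: 9.8
tcp_pos: [0.3272, -0.2754, 0.174]
tcp_rot: [179.9, -0.6, -42.1]
contact_force: [0.5, -0.9, -0.1]
finger_gap: 0.0601
grip_force: 0.0
time_s: 9.97
tcp_pos: [0.3238, -0.2719, 0.1683]
tcp_rot: [180.0, 0.1, -42.2]
contact_force: [-0.5, -0.2, -0.4]
finger_gap: 0.0596
grip_force: 0.0
```

View pics/w7.png

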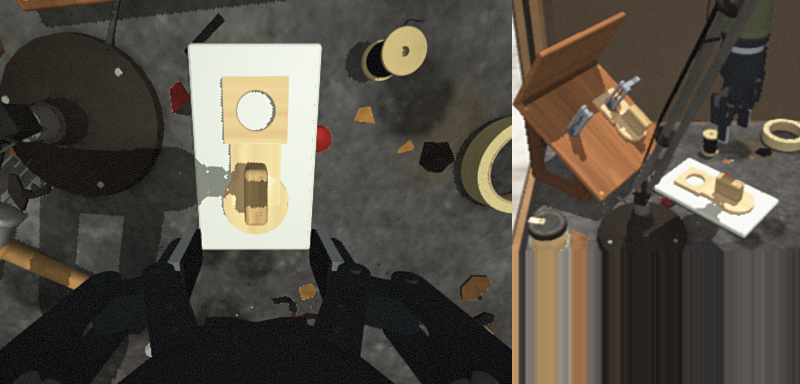

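```bash
python3 - <<'E'
from rig import robot
import numpy as np
s=robot.snapshot("wrist")
def g(u,v_,z):
    o=-s["R"].T@s["t"];v=s["R"].T@np.r_[(u-s["cx"])/s["fx"],(v_-s["cy"])/s["fy"],1];return (o+v*(z-o[2])/v[2])[:2]
h,t=g(255.5,76,.02),g(256,234,.02);c=np.mean([g(188,45,.012),g(321,44,.012),g(202,249,.012),g(310,248,.012)],0)
a=np.array([np.cos(np.radians(-42.2)),np.sin(np.radians(-42.2))]);d=(h+t)/2-c
print(np.linalg.norm(h-t),d@a,d@[-a[1],a[0]])
E
```

```text
0.16429884929000096 -0.003085115643829855 -0.0004933196199579627
```

Length 164 mm (165 expected) and offset 3 mm along, under 1 mm across: well within limits.

```bash
python3 -c "
from rig import robot
print(robot.sign_off())"
```

```text
the job is handed in; nothing more can be done
None
```

The long pattern is off its peg and lies flat on the cutting board, about 3 mm from the middle along it and under 1 mm across. The short pattern still hangs behind its shut keeper, nothing else moved that I could see, and the job is handed in; no verdict came back.

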